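Cam a tube joint tight in the fit-up jig

TASK

Fit up the joint for tack welding: set the loose length of 40 mm square tube into the jig, snug against the fence, between the tube already lying there and the cam, then swing the cam lever through its quarter turn so that the two tubes are drawn hard together end to end and stay clamped when you let go. Leave the other things on the bench where they are.

Things in the scene. Friction and masses are not known exactly. Their poses are not given: they have to be found in the camera images.
- jig: Steel jig fixed to the bench: base plate 112 x 372 mm, 10 mm thick. Origin on the bench below the tubes' line. Tubes lie on the plate along the jig's y, centred on x = 0. Fence (flat bar) on the +x side: face at x = +20 mm, 36 mm wide, top 22 mm above the bench, y -190 to +72 mm; 7 mm bolt heads on it 45 mm from the tubes' line. End stop face at y = -175 mm. Cam pivot at x = +8, y = +104 mm.
- nest (a point): The place for the loose tube's centre when both tubes are clamped up: jig x = 0, y = +10 mm, 30 mm above the bench. Axes as the jig's.
- tube_a_mid (a point): Centre of the tube already in the jig: square steel tube 40 x 40 mm, 130 mm long, wall 4 mm, lying along its own y axis near the end stop, loose (about 0.5 kg), 0 to 4 mm short of the stop.
- tube_b_mid (a point): Centre of the loose tube to be fitted: square steel tube 40 x 40 mm, 110 mm long, wall 4 mm, about 0.44 kg (0.35 to 0.55), lying on the bench along its own y axis (centre 20 mm above the bench). Either end may go first. With the lever open, the space for it in the jig is 7 to 13 mm longer than the tube.
- cam (a joint): Cam lever angle, rad, anticlockwise from above; starts open at 0 to 0.2, stops at 1.75. At 0 the lever points along the jig's +y (straight out from the tubes), at 1.57 along the jig's -x (away from the fence). The eccentric bears on the tubes from about 1.35 and is fully clamped past 1.5; friction locks it where it is left. Turning it takes about 2 N at the grip, clamping up to 12 N.
- cam_pivot (a point): Point on the cam's pivot axis at the height of the lever grip's centre line, 68 mm above the bench. Axes as the jig's.
- lever_grip (a point): Middle of the lever's round black grip, 110 mm out from the pivot axis, 68 mm above the bench. Grip 18 mm thick, level, 62 to 140 mm out from the pivot, 23 mm ball at its end. Below it only the plate (top at 10 mm) and the bench. Its y axis points outward along the lever.
- offcut: Bystander: thinner, shorter square tube offcut, 30 x 30 mm, 85 mm long. Origin under its centre.
- angle: Bystander: offcut of angle iron 50 x 50 mm, 100 mm long. Origin under its centre.
- pipe: Bystander: pale pipe stub standing on end, 48 mm across, 75 mm tall. Origin under its centre.
- magnet: Bystander: triangular welding magnet about 90 mm, 16 mm thick. Origin under its centre.
- chip_hammer: Bystander: chipping hammer, 220 mm long. Origin under the neck.
- wire_brush: Bystander: wooden wire brush, 260 mm long. Origin under its bristle end.

How it is judged:
On the way, in this order (a step that is already met when the one before it is completed fails the run):
1. the loose tube lies in the jig between the first tube and the cam, along the fence, with the cam still open (distance between tube_b_mid and nest below 0.016 m and z of tube_b_mid in the frame of jig below 0.033 m and angle between the y axis of tube_b_mid and the y axis of jig, either way round below 0.12 rad and value of joint cam below 0.8 rad), for 0.2 s.
2. the cam lever is swung through its quarter turn and the tubes are clamped end to end (value of joint cam above 1.45 rad and contact force between tube_a and tube_b above 4 N), for 0.2 s.
At the end, for the whole second after the job is handed in: The cam lever stands past 1.45 rad, the two tubes press on one another end to end with more than 4 N, the fitted tube lies on the plate within 5 mm of its nest, and both tubes lie along the fence, no more than 3 mm off it and parallel to it within 0.035 rad (all of step 2 and x of each of tube_b_mid, tube_a_mid in the frame of jig above -0.003 m and distance between tube_b_mid and nest below 0.005 m and angle between the y axis of each of tube_b_mid, tube_a_mid and the y axis of jig, either way round below 0.035 rad); the robot touches nothing.
It fails at once if a bystander on the bench is shifted by more than 40 mm (distance of any of offcut, angle, pipe, magnet, chip_hammer, wire_brush from where it was at the start of the episode above 0.04 m).
It also fails if it takes over 59 s, if anything falls off the work surface, if the arm or the gripper's body presses on something with over 40 N, if the wrist force passes 120 N, or if a joint passes its speed limit or range.

ROBOT

A 6-joint arm with a two-finger parallel gripper is mounted at the origin on the work surface. World frame = base frame: x ahead of the robot, y to its left, z up, the work surface at z = 0. Lengths are in m, angles in rad, forces in N, time in s.
With the tool pointing down it reaches from about 0.375 to 0.9 m from the base axis. Payload 3.1 kg.
Tool frame: the origin (TCP) lies midway between the tips of the shut fingers; the grasp point (between the pads) lies 19 mm behind it (arm.grasp_offset is the distance from the TCP to the grasp point, in m); z points along the fingers, y is the line along which they close (so a half turn about z gives the same grasp; the last joint's range is limited). The gripper opens to 85 mm and grips with 20 to 120 N. Pads are 22 mm wide; open, the fingers measure 114 mm over their backs; the gripper's body (76 mm by 85 mm) begins 54 mm behind the grasp point. The pads swing forward as they close: fully open they stand 13 mm farther back than shut.
Start: joints at [1.056, 0.527, 1.433, -0, 1.181, -0.178], TCP at [0.207, 0.59, 0.231] pointing down, gripper open.
Joint ranges: [-3.08, 3.08], [-0.75, 2.2], [0.22, 2.44], [-1.43, 4.57], [0, 2.65], [-2.85, 2.85]. Speed limits (rad/s): [2.79, 2.79, 3.14, 3.14, 3.14, 3.14].

INTERFACE

Orientations are given as a unit quaternion [w, x, y, z].
In Python, from station import arm, viewer gives the robot as it stands.
- The arm moves only by the shell command python3 -m jog 'ROWS' [FORCE]. ROWS is text: rows parted by semicolons, each of 5 numbers parted by spaces: the shift along the tool's x, y, z in mm, then the turn about the tool's z in rad, then the opening, from 0 (shut) to 1 (fully open). In form: tx ty tz twist grip; .... A call has exactly 5 rows; each row shifts and turns the commanded pose from where the row before left it, along the tool's axes as they then stand; what a row does not reach is not made up. A row lasts 1/10 s, in which the tool goes at most 50 mm and 8.59 degrees, less where a joint would pass 70% of its speed; a pose out of reach is approached as far as the arm can. A call is refused whole if a number of a shift passes 50 or a number of a turn 0.15, either way. A call with a gripper value outside its range is refused whole. The fingers move at their own pace and stop on an object; FORCE is the grip in N (left out, the last holds). Time passes only in rows, so rows that do not move let the fingers close, or fill a call up. It gives the time, the measured TCP pose, the force, the opening and the grip force at its end, in the units of the state.
- arm.get_obs(): the state, without advancing time (a new reading comes with each control period).
- viewer.get_image(name): name is "scene" or "top" or "wrist"; returns a dict with "img" (400x640x3 uint8, red, green, blue), "depth" (400x640 float32, m along the optical axis (not along the pixel's ray), 0 where there is no reading), "intrinsics" (3x3 intrinsics, pixels), "dist" ([k1, k2, p1, p2, k3] as OpenCV has them; the pictures are not rectified), "position" and "orientation" of the camera in the world; the wrist camera has in their place "T_tool_cam" (4x4, takes a point from camera to tool coordinates, whose origin is the TCP and whose axes are the flange's). Camera axes: x right, y down, z forward; pixel columns grow to the right and rows downward; lengths in m; the calibration is good to about 2 mm. A picture is of the moment at which its call begins: read the wrist's pose just before it.
- arm.job_done(): hands the job in; it is judged then, once.
The state is a dict: "time": time; "q": joint angles; "qd": joint speeds; "joint_torque": joint torques, N m; "tcp_pos": TCP position; "eef_rot": TCP orientation; "contact_force": force on the tool from outside, world axes, zero at the start; "wrist_torque": the same for the moment, N m; "gripper_width": finger opening in m; "finger_force": force on a finger pad.
Only numpy, scipy, OpenCV 4.12 (cv2) and the standard library are available. Lean on these libraries where they do the work, as an engineer would, in place of code of your own. Each camera call takes 0.05 s, during which the arm holds its last target. There are 200 camera calls.

## Working session

There is one attempt and no reset: what is moved stays moved. The work goes in short steps, Python scripts to look and compute and a shell command to move; the robot and the scene stay as the last step left them, time stands still between calls to the robot, and variables do not carry over. Pictures are saved under pics/ and viewed, at most 10 in all, crops included, and the job is handed in when it is done.

```bash
ls; mkdir -p pics
cat > h.py <<'E'
import numpy as np, cv2
from station import arm, viewer
from scipy.spatial.transform import Rotation as R
def rot(q): return R.from_quat([q[1],q[2],q[3],q[0]]).as_matrix()
def grab(n):
    o=arm.get_obs(); d=viewer.get_image(n)
    if n=='wrist':
        T=np.eye(4);T[:3,:3]=rot(o['eef_rot']);T[:3,3]=o['tcp_pos'];T=T@np.array(d['T_tool_cam'])
        d['C'],d['Rm']=T[:3,3],T[:3,:3]
    else: d['C'],d['Rm']=np.array(d['position']),rot(d['orientation'])
    return d
def ray(d,uv,z):
    p=cv2.undistortPoints(np.array(uv,float).reshape(-1,1,2),np.array(d['intrinsics']),np.array(d['dist']))[:,0]
    v=np.c_[p,np.ones(len(p))]@d['Rm'].T
    return d['C']+v*((z-d['C'][2])/v[:,2])[:,None]
def save(d,f): cv2.imwrite('pics/'+f,d['img'][...,::-1])
E
python3 - <<'E'
from h import *
import pickle
for n in ['top','wrist']:
    d=grab(n);save(d,n+'0.png');pickle.dump(d,open(n+'0.pkl','wb'));print(n,d['C'],d['Rm'].round(2).tolist())
o=arm.get_obs();print(o['time'],rot(o['eef_rot']).round(3).tolist())
E
```

```text
pics
top [ 0.30821254 -0.02866728  1.56027366] [[0.02, -0.99, 0.17], [-1.0, -0.02, 0.0], [0.0, -0.17, -0.99]]
wrist [0.13218818 0.61516857 0.37318254] [[0.33, 0.9, 0.29], [0.94, -0.31, -0.1], [-0.0, 0.31, -0.95]]
0.1 [[-0.944, 0.331, -0.001], [0.331, 0.944, -0.002], [0.0, -0.002, -1.0]]
```

View pics/top0.png

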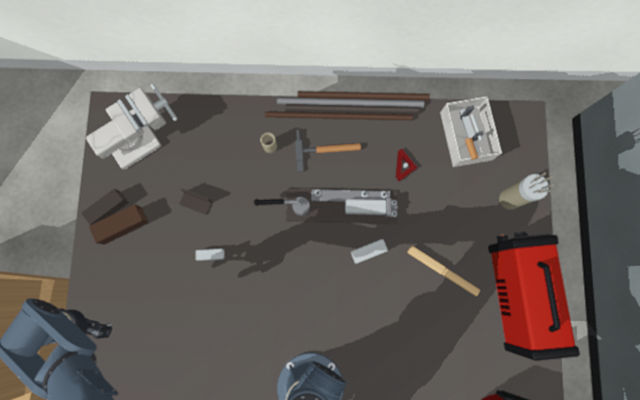

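The top view shows the jig around (345,205) with the lever pointing left at (270,202). Tube A is at (368,206). The two candidates for the loose tube are at (369,251) and (210,255), so I'll zoom in and measure them.

Run:
```python
from h import *
import pickle
d=pickle.load(open('top0.pkl','rb'))
c=d['img'][180:275,190:430,::-1];cv2.imwrite('pics/c0.png',cv2.resize(c,None,fx=3.3,fy=3.3,interpolation=cv2.INTER_CUBIC))
g=cv2.cvtColor(d['img'],cv2.COLOR_RGB2GRAY)
for (x,y,w,h,z) in [(340,235,60,32,.04),(190,240,40,28,.03)]:
    m=(g[y:y+h,x:x+w]>135).astype('uint8')
    k=max(cv2.findContours(m,0,2)[0],key=cv2.contourArea)
    b=cv2.boxPoints(cv2.minAreaRect(k))+[x,y];print(b.round(1).tolist())
    P=ray(d,b,z);print(P.round(3).tolist(),P.mean(0),np.linalg.norm(np.diff(P,axis=0),axis=1))
print(ray(d,[[298,205],[256,202],[312,190],[390,190],[397,216]],.03).round(3))
```

```text
[[350.0, 251.8], [382.5, 239.0], [387.2, 250.9], [354.6, 263.7]]
[[0.423, -0.119, 0.04], [0.467, -0.224, 0.04], [0.429, -0.239, 0.04], [0.385, -0.134, 0.04]] [ 0.42617569 -0.17913276  0.04      ] [0.1141288  0.04126135 0.1136229 ]
[[194.4, 250.1], [222.7, 248.1], [223.5, 258.3], [195.2, 260.3]]
[[0.419, 0.388, 0.03], [0.427, 0.296, 0.03], [0.394, 0.292, 0.03], [0.386, 0.383, 0.03]] [0.4064606  0.33953772 0.03      ] [0.09200183 0.03343436 0.09165735]
[[ 0.575  0.055  0.03 ]
 [ 0.582  0.195  0.03 ]
 [ 0.627  0.01   0.03 ]
 [ 0.633 -0.251  0.03 ]
 [ 0.546 -0.273  0.03 ]]
```

View pics/c0.png

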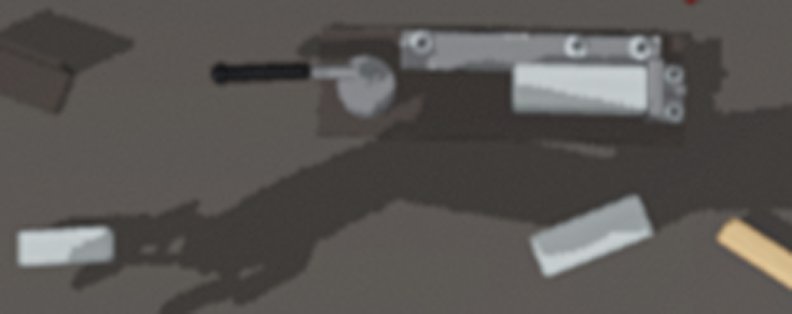

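The crop settles it: the tube at (369,251) measures 41x114 mm, so it is tube B, and the left one is the offcut. I'll hover over tube B with the fingers across it.

```bash
r='0'; 
python3 -m jog '-32 -25 0 0 1;-32 -25 0 0 1;-32 -25 0 0 1;-32 -25 0 0 1;-32 -25 0 0 1' 60 >/dev/null &&
python3 -m jog '-32 -25 0 0 1;-32 -25 0 0 1;-32 -25 0 0 1;-32 -25 0 0 1;-32 -25 0 0 1' &&
python3 -m jog '-14 -40 0 0 1;-14 -40 0 0 1;-14 -40 0 0 1;-14 -40 0 0 1;-14 -40 0 0 1' >/dev/null &&
python3 -m jog '-14 -40 0 0 1;-14 -40 0 0 1;-14 -40 0 0 1;-14 -40 0 0 1;-14 -40 0 0 1' >/dev/null &&
python3 -m jog '0 0 0 0.14 1;0 0 0 0.14 1;0 0 0 0.14 1;0 0 0 0.14 1;0 0 0 0.14 1' >/dev/null &&
python3 -m jog '0 0 0 0.14 1;0 0 0 0 1;0 0 0 0 1;0 0 0 0 1;0 0 0 0 1'
python3 - <<'E'
from h import *
import pickle
d=grab('wrist');save(d,'w1.png');pickle.dump(d,open('w1.pkl','wb'))
o=arm.get_obs();print(o['time'],o['q'],o['tcp_pos'],rot(o['eef_rot']).round(3).tolist())
E
```

```text
time: 1.1
tcp_pos: [0.4263, 0.2466, 0.2311]
eef_rot: [-0.0, 0.168, 0.986, -0.0]
contact_force: [0.5, 0.8, 0.1]
gripper_width: 0.0856
finger_force: 0.0
time: 3.1
tcp_pos: [0.4258, -0.1756, 0.2313]
eef_rot: [-0.0, 0.555, 0.832, -0.0]
contact_force: [0.2, 0.4, 0.6]
gripper_width: 0.0855
finger_force: 0.0
3.15 [-6.34445230e-01  3.07465824e-01  1.83037882e+00 -1.37144185e-05
  1.00385132e+00 -1.02939351e+00] [ 0.42583019 -0.17557237  0.23128312] [[-0.385, 0.923, -0.0], [0.923, 0.385, 0.0], [0.0, -0.0, -1.0]]
```

View pics/w1.png

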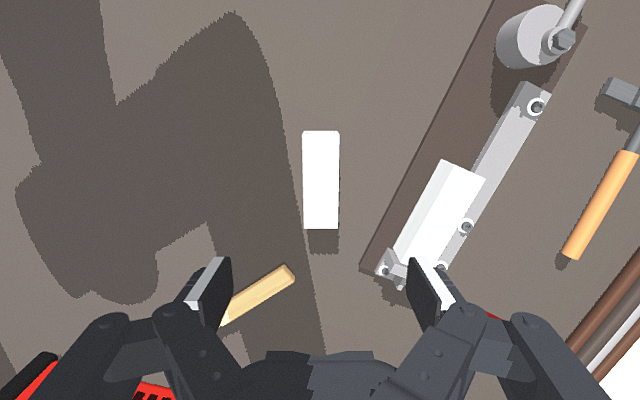

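Wrist view: tube B's top face is at (303-340, 131-228), tube A at (440,210), fence bolts at (537,106) and (467,226), and the fence's +y end near (535,88). I'll measure everything from depth and rays.

```bash
cat >> h.py <<'E'
def cloud(d):
    h,w=d['depth'].shape; u,v=np.meshgrid(np.arange(w),np.arange(h))
    p=cv2.undistortPoints(np.stack([u,v],-1).reshape(-1,1,2).astype(float),np.array(d['intrinsics']),np.array(d['dist']))[:,0]
    return (d['C']+(np.c_[p,np.ones(len(p))]*d['depth'].reshape(-1,1))@d['Rm'].T).reshape(h,w,3)
def comp(m,uv):
    n,l=cv2.connectedComponents(cv2.morphologyEx(m.astype('uint8'),cv2.MORPH_OPEN,np.ones((3,3))))
    return l==l[uv[1],uv[0]]
def rect(d,m,z):
    k=max(cv2.findContours(m.astype('uint8'),0,1)[0],key=cv2.contourArea)
    P=ray(d,k[:,0],z)[:,:2]
    (c,s,a)=cv2.minAreaRect((P*1000).astype('float32'))
    a=a if s[0]>s[1] else a+90
    return np.array(c).round(1),sorted(np.round(s,1)),round(a,2)
E
python3 - <<'E'
from h import *
import pickle
d=pickle.load(open('w1.pkl','rb'));P=cloud(d);Z=P[...,2]
for n,uv,z,t in [('B',(320,180),.04,.008),('A',(440,200),.05,.008),('fence',(505,140),.022,.005)]:
    m=comp((abs(Z-z)<t)&(d['depth']>0),uv);print(n,np.median(Z[m]),rect(d,m,z))
b=ray(d,[[537,106],[467,226]],.029);print('bolts',b.round(4),'piv z',P[36:44,560:568,2].mean(),P[39,564])
print('fence end',ray(d,[[523,82],[548,93]],.022).round(4))
print('plate edge',ray(d,[[487,0],[360,272]],.010).round(4))
E
```

```text
B 0.040417729870555696 (array([ 430.3, -182.6]), [np.float64(40.1), np.float64(110.3)], 112.83)
A 0.05024045015601436 (array([ 573.1, -177.9]), [np.float64(50.7), np.float64(149.3)], 86.53)
fence 0.022293824686926367 (array([ 612.8, -110.9]), [np.float64(40.1), np.float64(243.3)], 89.5)
bolts [[ 0.6199 -0.0095  0.029 ]
 [ 0.6206 -0.1654  0.029 ]] piv z 0.07020682408756634 [0.58261521 0.04089315 0.07128781]
fence end [[0.5949 0.0075 0.022 ]
 [0.6283 0.0096 0.022 ]]
plate edge [[ 0.5195  0.0665  0.01  ]
 [ 0.5317 -0.2846  0.01  ]]
```

```bash
python3 -m jog '-8 1.5 30 0 1;0 0 45 0 1;0 0 45 0 1;0 0 40 0 1;0 0 30 0 1' 60 >/dev/null &&
python3 -m jog '0 0 20 0 1;0 0 9 0 1;0 0 0 0 1;0 0 0 0 0.3;0 0 0 0 0.3' 60 &&
python3 -m jog '0 0 0 0 0.3;0 0 0 0 0.3;0 0 0 0 0.3;0 0 0 0 0.3;0 0 0 0 0.3' 60 &&
python3 -m jog '0 0 -20 0 0.3;0 0 -30 0 0.3;0 0 -40 0 0.3;0 0 -30 0 0.3;0 0 0 0 0.3'
```

```text
time: 4.15
tcp_pos: [0.4311, -0.1829, 0.0134]
eef_rot: [0.001, 0.555, 0.832, -0.0]
contact_force: [0.6, 0.2, -0.5]
gripper_width: 0.0593
finger_force: 0.0
time: 4.65
tcp_pos: [0.4308, -0.1828, 0.0136]
eef_rot: [0.001, 0.555, 0.832, -0.0]
contact_force: [-1.0, -0.2, 5.7]
gripper_width: 0.039
finger_force: 62.2
time: 5.15
tcp_pos: [0.4323, -0.1837, 0.1359]
eef_rot: [0.004, 0.555, 0.832, -0.0]
contact_force: [0.8, -0.6, -4.0]
gripper_width: 0.0389
finger_force: 62.1
```

```bash
python3 -m jog '0 0 0 0.124 0.3;0 0 0 0.124 0.3;0 0 0 0.124 0.3;25 30 0 0 0.3;32 37 0 0 0.3' >/dev/null &&
python3 -m jog '32 37 0 0 0.3;25 30 0 0 0.3;12 15 0 0 0.3;0 0 0 0 0.3;0 0 0 0 0.3'
python3 - <<'E'
from h import *
import pickle
d=grab('wrist');save(d,'w2.png');pickle.dump(d,open('w2.pkl','wb'))
print(d['C'],d['Rm'].round(3).tolist());o=arm.get_obs();print(o['time'],o['tcp_pos'],rot(o['eef_rot']).round(4).tolist())
E
```

```text
time: 6.15
tcp_pos: [0.5748, -0.0525, 0.1306]
eef_rot: [-0.002, 0.699, 0.715, -0.001]
contact_force: [0.1, -0.5, -3.9]
gripper_width: 0.0392
finger_force: 62.2
[0.57349229 0.02553835 0.2734864 ] [[1.0, 0.024, 0.004], [0.023, -0.952, -0.306], [-0.004, 0.306, -0.952]]
6.2 [ 0.57453526 -0.05302003  0.13082698] [[-0.0221, 0.9997, -0.0041], [0.9998, 0.0221, 0.0008], [0.0009, -0.0041, -1.0]]
```

View pics/w2.png

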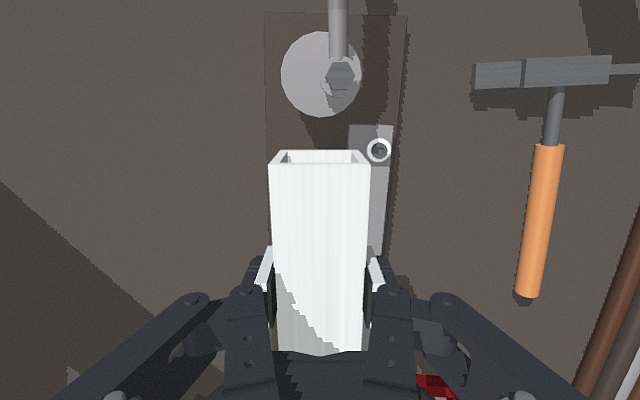

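Wrist view: the held tube's top end edge runs (268,163) to (370,163), the fence end (348-393, 125), the bolt is at (378,150) and the cam pivot at (341,72).

Run:
```python
from h import *
import pickle
d=pickle.load(open('w2.pkl','rb'));P=cloud(d);Z=P[...,2]
m=comp((abs(Z-.022)<.004)&(d['depth']>0),(365,135))
ys,xs=np.where(m);print('fence px',xs.min(),xs.max(),ys.min(),ys.max())
L=[(xs[ys==y].min(),y) for y in range(ys.min()+2,148)];q=ray(d,L,.022);print('inner face',q[[0,-1]].round(4),np.polyfit(q[:,1],q[:,0],1))
T=[(x,ys[xs==x].min()) for x in range(xs.min()+3,xs.max()-3)];q=ray(d,T,.022);print('fence end',q.mean(0),np.polyfit(q[:,0],q[:,1],1))
m=comp((abs(Z-.01)<.004)&(d['depth']>0),(275,100));ys,xs=np.where(m)
L=[(xs[ys==y].min(),y) for y in range(30,240)];q=ray(d,L,.01);print('plate -x edge',q[[0,-1]].round(4),np.polyfit(q[:,1],q[:,0],1))
print('pivot',P[72,341],ray(d,[[341,72]],.071),'bolt',ray(d,[[378,150]],.029))
zt=np.median(Z[190:240,300:340]);print('ztop',zt)
m=comp((abs(Z-zt)<.004)&(d['depth']>0),(320,200));ys,xs=np.where(m)
T=[(x,ys[xs==x].min()) for x in range(285,355)];q=ray(d,T,zt);print('tube end',q.mean(0),np.median([t[1] for t in T]))
for f in (min,max):
    q=ray(d,[(f(xs[ys==y]),y) for y in range(175,240)],zt);print('tube side',q.mean(0),np.polyfit(q[:,1],q[:,0],1))
```

```text
fence px 348 392 124 254
inner face [[ 0.5971  0.0092  0.022 ]
 [ 0.5971 -0.0078  0.022 ]] [-0.00993382  0.59734411]
fence end [0.61362074 0.01049321 0.022     ] [0.00760588 0.00582608]Traceback (most recent call last):
  File "<stdin>", line 9, in <module>
    return umr_minimum(a, axis, None, out, keepdims, initial, where)
ValueError: zero-size array to reduction operation minimum which has no identity
```

Run:
```python
from h import *
import pickle
d=pickle.load(open('w2.pkl','rb'));P=cloud(d);Z=P[...,2]
g=cv2.GaussianBlur(cv2.cvtColor(d['img'],cv2.COLOR_RGB2GRAY),(3,3),0).astype(float)
L=[(255+np.argmax(abs(np.diff(g[y,255:276]))),y) for y in range(30,140)];q=ray(d,L,.01);k=np.polyfit(q[:,1],q[:,0],1);r=q[:,0]-np.polyval(k,q[:,1]);print('plate -x edge',q[[0,-1]].round(4),k,r.std())
print('pivot',P[72,341],ray(d,[[341,72]],.071),'bolt',ray(d,[[378,150]],.029))
zt=np.median(Z[190:240,300:340]);print('ztop',zt)
m=comp((abs(Z-zt)<.004)&(d['depth']>0),(320,200));ys,xs=np.where(m)
T=[(x,ys[xs==x].min()) for x in range(285,355) if (xs==x).any()];q=ray(d,T,zt);print('tube end',q.mean(0),np.median([t[1] for t in T]))
for f in (min,max):
    q=ray(d,[(f(xs[ys==y]),y) for y in range(175,240) if (ys==y).any()],zt);print('tube side',q.mean(0),np.polyfit(q[:,1],q[:,0],1))
```

```text
plate -x edge [[ 0.5263  0.0807  0.01  ]
 [ 0.5265 -0.0042  0.01  ]] [-0.00552952  0.52658797] 0.0006317148805257502
pivot [0.58588504 0.04524513 0.06988656] [[0.58581727 0.04513736 0.071     ]] bolt [[ 0.62076759 -0.00863217  0.029     ]]
ztop 0.1573300546390468
tube end [0.57366908 0.00362166 0.15733005] 163.0
tube side [ 0.55416909 -0.0149775   0.15733005] [-0.02597998  0.55377998]
tube side [ 0.59381094 -0.01399471  0.15733005] [-0.02600254  0.59344705]
```

Run:
```python
from h import *
import pickle
d=pickle.load(open('w1.pkl','rb'))
a=ray(d,[[442,160],[485,180]],.05);f=ray(d,[[523,82],[548,93]],.022);print('A end rel fence end mm',(a[:,1].mean()-f[:,1].mean())*1000,'A end x',a[:,0],'fence x',f[:,0])
P=cloud(d);print('A side x', ray(d,[[485,180]],.05)[0,:2])
d=pickle.load(open('w2.pkl','rb'));P=cloud(d)
for v in (100,108,112,115,117,119): print(v,P[v,320].round(4))
```

```text
A end rel fence end mm -114.17268086878467 A end x [0.54078816 0.59687124] fence x [0.59486088 0.62828073]
A side x [ 0.59687124 -0.10591001]
100 [0.5731 0.0284 0.052 ]
108 [0.5733 0.023  0.0522]
112 [0.5733 0.0203 0.0529]
115 [0.5734 0.0182 0.0525]
117 [0.5734 0.0168 0.052 ]
119 [0.5734 0.0136 0.0109]
```

```bash
python3 -m jog '7.4 -1.5 0 0.019 0.3;0 0 0 0 0.3;0 0 25 0 0.3;0 0 25 0 0.3;0 0 15 0 0.3' >/dev/null &&
python3 -m jog '0 0 15 0 0.3;0 0 10 0 0.3;0 0 8 0 0.3;0 0 0 0 0.3;0 0 0 0 0.3'
python3 - <<'E'
from h import *
d=grab('wrist');save(d,'w3.png');o=arm.get_obs();print(o['tcp_pos'],o['contact_force'])
E
```

```text
time: 7.2
tcp_pos: [0.5751, -0.0461, 0.0346]
eef_rot: [0.0, 0.706, 0.708, 0.0]
contact_force: [0.7, 0.0, -3.9]
gripper_width: 0.0391
finger_force: 62.2
[ 0.57530379 -0.04606893  0.03487789] [-0.54871571  0.34403084 -3.58701479]
```

View pics/w3.png

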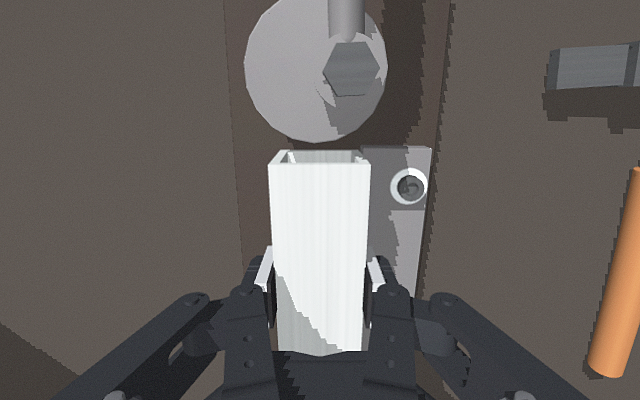

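Wrist view: the tube end is at (268-370,163), the cam disc's lower rim at about (315,142), and the fence end corner at (362,148). There is no contact force. I'll check the clearances before setting it down.

Run:
```python
from h import *
d=grab('wrist');P=cloud(d);Z=P[...,2]
zt=np.median(Z[190:240,300:340]);print(zt)
m=comp((abs(Z-zt)<.004),(320,200));ys,xs=np.where(m)
T=[(x,ys[xs==x].min()) for x in range(285,355) if (xs==x).any()];print('tube end',ray(d,T,zt).mean(0))
for f in (min,max):
    q=ray(d,[(f(xs[ys==y]),y) for y in range(175,240) if (ys==y).any()],zt);print('side',q.mean(0),np.polyfit(q[:,1],q[:,0],1))
m=comp((abs(Z-.022)<.004),(380,160));ys,xs=np.where(m)
T=[(x,ys[xs==x].min()) for x in range(375,425)];q=ray(d,T,.022);print('fence end',q.mean(0),np.polyfit(q[:,0],q[:,1],1))
q=ray(d,[(xs[ys==y].min(),y) for y in range(149,162)],.022);print('fence face px',[xs[ys==y].min() for y in range(149,162)],q.mean(0))
print('cam',[P[v,315].round(4).tolist() for v in (138,140,142)])
```

```text
0.06157643144078958
tube end [0.57513758 0.0100565  0.06157643]
side [ 0.55529095 -0.00808709  0.06157643] [-0.00229231  0.55527241]
side [ 0.59488643 -0.00798339  0.06157643] [-0.00492056  0.59484714]
fence end [0.6163043  0.01116201 0.022     ] [0.00715237 0.00675397]
fence face px [np.int64(362), np.int64(362), np.int64(362), np.int64(362), np.int64(362), np.int64(365), np.int64(365), np.int64(365), np.int64(365), np.int64(366), np.int64(366), np.int64(367), np.int64(368)] [0.59841303 0.00692749 0.022     ]
cam [[0.5733, 0.0188, 0.0529], [0.5733, 0.0179, 0.0524], [0.5733, 0.0171, 0.0521]]
```

```bash
python3 -m jog '1 0 5 0 0.3;0 0 4 0 0.3;0 0 2 0 0.3;0 0 1 0 0.3;0 0 0 0 0.3' &&
python3 -m jog '0 1 0 0 0.3;0 1 0 0 0.3;0 1 0 0 0.3;0 0 0 0 0.3;0 0 0 0 0.3'
```

```text
time: 7.8
tcp_pos: [0.5747, -0.0446, 0.0236]
eef_rot: [-0.0, 0.706, 0.708, -0.0]
contact_force: [-2.4, -0.0, 6.2]
gripper_width: 0.039
finger_force: 63.4
time: 8.3
tcp_pos: [0.5748, -0.0446, 0.0237]
eef_rot: [-0.002, 0.706, 0.708, -0.002]
contact_force: [-7.6, -0.9, 11.7]
gripper_width: 0.0391
finger_force: 64.3
```

```bash
python3 -m jog '0 0 -1 0 0.3;0 1 0 0 0.3;0 1 0 0 0.3;0 0 0 0 0.3;0 0 0 0 0.3'
python3 - <<'E'
from h import *
d=grab('wrist');P=cloud(d);Z=P[...,2]
zt=np.median(Z[190:240,300:340]);print(zt)
m=comp((abs(Z-zt)<.004),(320,200));ys,xs=np.where(m)
for f in (min,max):
    q=ray(d,[(f(xs[ys==y]),y) for y in range(175,240) if (ys==y).any()],zt);print('side',q.mean(0),np.polyfit(q[:,1],q[:,0],1))
m=comp((abs(Z-.022)<.004),(385,165));ys,xs=np.where(m)
T=[(x,ys[xs==x].min()) for x in range(385,425) if (xs==x).any()];q=ray(d,T,.022);print('fence end',q.mean(0))
for y in range(150,175,4):
  x=xs[ys==y].min();print(x,ray(d,[(x,y)],.022)[0].round(4))
E
```

```text
time: 8.8
tcp_pos: [0.5768, -0.0445, 0.0237]
eef_rot: [-0.003, 0.706, 0.708, -0.002]
contact_force: [-7.3, -2.3, 8.0]
gripper_width: 0.0395
finger_force: 63.9
0.050434653054246444
side [ 0.55692717 -0.00666934  0.05043465] [-0.00555007  0.55689015]
side [ 0.59655517 -0.00646716  0.05043465] [-0.00238772  0.59653973]
fence end [0.61739313 0.01099173 0.022     ]Traceback (most recent call last):
  File "<stdin>", line 10, in <module>
    return umr_minimum(a, axis, None, out, keepdims, initial, where)
ValueError: zero-size array to reduction operation minimum which has no identity
```

Moved 2 mm, sliding with friction, and nearly at the fence. I'll keep pushing until the force rises.

```bash
python3 -m jog '0 1 0 0 0.3;0 1 0 0 0.3;0 0 0 0 0.3;0 0 0 0 0.3;0 0 0 0 0.3';python3 -m jog '0 1 0 0 0.3;0 1 0 0 0.3;0 0 0 0 0.3;0 0 0 0 0.3;0 0 0 0 0.3'
```

```text
time: 9.35
tcp_pos: [0.5768, -0.0445, 0.0238]
eef_rot: [-0.004, 0.706, 0.708, -0.003]
contact_force: [-11.2, -3.1, 11.0]
gripper_width: 0.0388
finger_force: 64.3
time: 9.85
tcp_pos: [0.5769, -0.0445, 0.0239]
eef_rot: [-0.006, 0.706, 0.708, -0.005]
contact_force: [-14.5, -3.7, 13.9]
gripper_width: 0.0392
finger_force: 64.7
```

```bash
python3 -m jog '0 -3 0 0 0.3;0 -3 0 0 0.3;0 0 0 0 0.3;0 0 0 0 0.65;0 0 0 0 0.65';python3 -m jog '0 0 0 0 0.65;0 0 0 0 0.65;0 0 -20 0 0.65;0 0 -40 0 0.65;0 0 -40 0 0.65'
python3 -m jog '0 0 -40 0 0.65;0 0 -30 0 0.65;0 0 -10 0 0.65;0 0 0 0 0.65;0 0 0 0 0.65'
python3 - <<'E'
from h import *
import pickle
d=grab('wrist');save(d,'w4.png');pickle.dump(d,open('w4.pkl','wb'))
P=cloud(d);Z=P[...,2];o=arm.get_obs();print(o['time'],o['tcp_pos'],rot(o['eef_rot']).round(4).tolist())
print(Z[170:330:20,300:340:20].round(3).tolist())
E
```

```text
time: 10.35
tcp_pos: [0.5798, -0.0452, 0.0235]
eef_rot: [0.002, 0.706, 0.708, 0.001]
contact_force: [0.1, -0.5, 1.0]
gripper_width: 0.0552
finger_force: 0.0
time: 10.85
tcp_pos: [0.5775, -0.0447, 0.1235]
eef_rot: [-0.001, 0.706, 0.708, -0.0]
contact_force: [0.7, -0.4, 0.1]
gripper_width: 0.0555
finger_force: 0.0
time: 11.35
tcp_pos: [0.5769, -0.0445, 0.2019]
eef_rot: [-0.001, 0.706, 0.708, -0.001]
contact_force: [0.5, 0.7, -0.3]
gripper_width: 0.0555
finger_force: 0.0
11.4 [ 0.57659524 -0.04450039  0.20134621] [[-0.0029, 1.0, -0.0037], [1.0, 0.0029, 0.001], [0.001, -0.0037, -1.0]]
[[0.051, 0.05], [0.05, 0.05], [0.011, 0.05], [0.012, 0.051], [0.011, 0.051], [0.011, 0.05], [0.012, 0.05], [0.011, 0.05]]
```

View pics/w4.png

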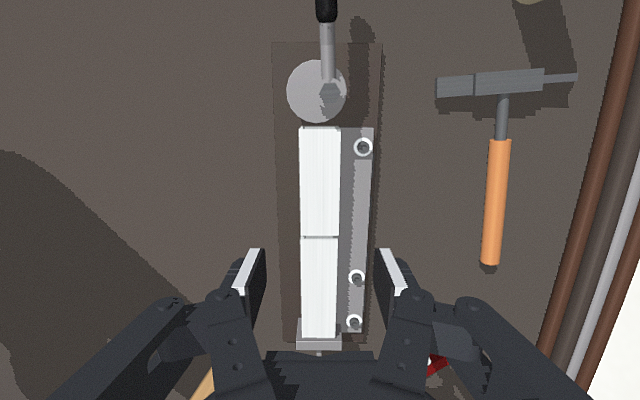

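Wrist view: tube B (300-340, 128-236) lies in line with tube A (302-338, 238-338) against the fence. There is a small gap between them, and the cam is clear at (317,92). The lever grip goes off the top of the image at (326,10), so I'll move toward it for a look.

```bash
python3 -m jog '30 0 0 0 0.8;40 0 0 0 0.8;30 0 0 0 0.8;0 0 0 0 0.8;0 0 0 0 0.8' 40
python3 - <<'E'
from h import *
import pickle
w=pickle.load(open('w4.pkl','rb'));P=cloud(w);Z=P[...,2]
m=(abs(Z-.05)<.004)
for a,b in ((140,225),(245,310)):
    q=ray(w,[(np.where(m[y,290:350])[0].max()+290,y) for y in range(a,b)],.05);l=ray(w,[(np.where(m[y,290:350])[0].min()+290,y) for y in range(a,b)],.05);print('side',q.mean(0),np.polyfit(q[:,1],q[:,0],1),l.mean(0))
d=grab('wrist');save(d,'w5.png');pickle.dump(d,open('w5.pkl','wb'))
P=cloud(d);Z=P[...,2];g=d['img'].max(2)
m=((Z>.06)&(Z<.09)&(g<60)&(np.arange(400)[:,None]<200)).astype('uint8')
k=max(cv2.findContours(m,0,1)[0],key=cv2.contourArea);print(cv2.boundingRect(k),rect(d,m,.068))
o=arm.get_obs();print(o['q'],o['tcp_pos'])
E
```

```text
time: 11.9
tcp_pos: [0.5766, 0.0557, 0.2015]
eef_rot: [-0.001, 0.705, 0.709, -0.001]
contact_force: [0.2, -0.1, -0.1]
gripper_width: 0.0684
finger_force: 0.0
side [ 0.59636931 -0.04176221  0.05      ] [0.00098373 0.59641039] [ 0.55731165 -0.04190704  0.05      ]
side [ 0.59570442 -0.15079746  0.05      ] [0.00546003 0.59652777] [ 0.55661559 -0.15097484  0.05      ]
(308, 24, 28, 123) (array([578.1, 147. ]), [np.float64(22.3), np.float64(99.7)], 91.1)
[-9.75389957e-02  5.03121361e-01  1.57782665e+00 -6.47145523e-04
  1.06335057e+00 -1.00664343e-01] [0.57690723 0.05491142 0.20179467]
```

View pics/w5.png

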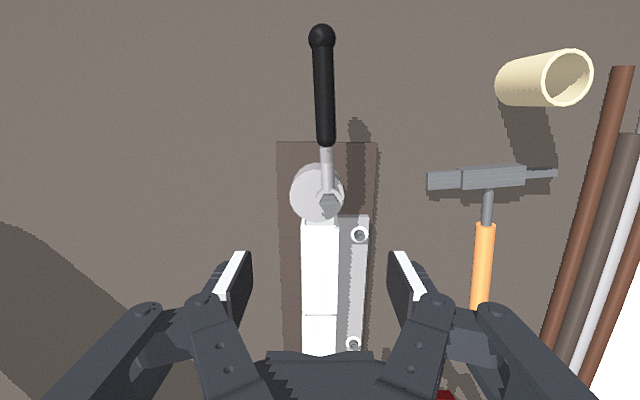

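Wrist view: the lever grip runs from (326,145) at its inner end to the ball at (321,36). The pivot bolt is at (330,202).

Run:
```python
from h import *
import pickle
d=pickle.load(open('w5.pkl','rb'));Z=cloud(d)[...,2];g=d['img'].max(2)
m=((Z>.05)&(Z<.09)&(g<60));c=[(np.where(m[y,295:345])[0].mean()+295,y) for y in range(55,142)]
q=ray(d,c,.070);k=np.polyfit(q[:,1],q[:,0],1);print('slope',k,q[[0,-1]])
print('inner/ball/pivot',ray(d,[(326,147),(321,36)],.068),ray(d,[(330,203)],.071))
```

```text
slope [-0.05860618  0.58808386] [[0.57787741 0.17299522 0.07      ]
 [0.58150517 0.10199387 0.07      ]]
inner/ball/pivot [[0.58205444 0.09636824 0.068     ]
 [0.57691057 0.18783671 0.068     ]] [[0.586416   0.04386197 0.071     ]]
```

```bash
python3 -m jog '40 2 0 0 0.6;40 0.5 0 -0.055 0.6;18 0 20 0 0.6;0 0 40 0 0.6;0 0 40 0 0.6' 40 >/dev/null
python3 -m jog '0 0 35 0 0.6;0 0 20 0 0.6;0 0 0 0 0.6;0 0 0 0 0.6;0 0 0 0 0.6'
python3 -m jog '0 0 0 0 0;0 0 0 0 0;0 0 0 0 0;0 0 0 0 0;0 0 0 0 0' 40
```

```text
time: 12.95
tcp_pos: [0.5801, 0.1526, 0.0496]
eef_rot: [0.001, 0.687, 0.727, 0.001]
contact_force: [0.8, 0.7, 1.0]
gripper_width: 0.051
finger_force: 0.0
time: 13.45
tcp_pos: [0.5794, 0.1532, 0.0496]
eef_rot: [0.001, 0.686, 0.727, 0.001]
contact_force: [-0.8, -1.3, 6.8]
gripper_width: 0.0165
finger_force: 39.0
```

Lever gripped. Swinging it along the arc.

```bash
python3 -m jog '-0.5 -11 0 -0.1 0;-0.5 -11 0 -0.1 0;-0.5 -11 0 -0.1 0;-0.5 -11 0 -0.1 0;-0.5 -11 0 -0.1 0'
python3 -m jog '-0.5 -11 0 -0.1 0;-0.5 -11 0 -0.1 0;-0.5 -11 0 -0.1 0;-0.5 -11 0 -0.1 0;-0.5 -11 0 -0.1 0'
```

```text
time: 13.95
tcp_pos: [0.5278, 0.1371, 0.0496]
eef_rot: [0.002, 0.484, 0.875, 0.001]
contact_force: [0.5, -0.6, 5.0]
gripper_width: 0.0167
finger_force: 39.6
time: 14.45
tcp_pos: [0.4899, 0.098, 0.0496]
eef_rot: [0.002, 0.252, 0.968, 0.001]
contact_force: [0.5, 1.3, 7.2]
gripper_width: 0.0169
finger_force: 39.6
```

```bash
python3 -m jog '-0.5 -11 0 -0.1 0;-0.5 -11 0 -0.1 0;-0.5 -11 0 -0.1 0;-0.5 -11 0 -0.1 0;-0.3 -6 0 -0.05 0'
python3 -m jog '-0.3 -6 0 -0.05 0;-0.3 -6 0 -0.05 0;0 0 0 0 0;0 0 0 0 0;0 0 0 0 0'
```

```text
time: 14.95
tcp_pos: [0.4757, 0.0506, 0.0496]
eef_rot: [0.001, 0.031, 1.0, 0.001]
contact_force: [1.2, 9.0, 8.6]
gripper_width: 0.0168
finger_force: 39.8
time: 15.45
tcp_pos: [0.4756, 0.0386, 0.0495]
eef_rot: [0.001, -0.019, 1.0, 0.0]
contact_force: [-0.9, 3.5, 9.8]
gripper_width: 0.0166
finger_force: 40.0
```

```bash
python3 -m jog '0 0 0 0 0.6;0 0 0 0 0.6;0 0 0 0 0.6;0 0 0 0 0.6;0 0 -20 0 0.6'
python3 -m jog '0 0 -40 0 0.6;0 0 -45 0 0.6;0 0 -45 0 0.6;0 0 -20 0 0.6;0 0 0 0 0.6'
python3 - <<'E'
from h import *
o=arm.get_obs();print(o['time'],o['contact_force'])
d=grab('top');c=d['img'][170:275,180:430,::-1];cv2.imwrite('pics/t6.png',cv2.resize(c,None,fx=3.1,fy=3.1,interpolation=cv2.INTER_CUBIC))
save(grab('wrist'),'w6.png')
E
```

```text
time: 15.95
tcp_pos: [0.4734, 0.0381, 0.0668]
eef_rot: [-0.003, -0.018, 1.0, 0.0]
contact_force: [0.2, -1.0, 0.5]
gripper_width: 0.0514
finger_force: 0.0
time: 16.45
tcp_pos: [0.4771, 0.0377, 0.2215]
eef_rot: [0.004, -0.019, 1.0, -0.001]
contact_force: [0.6, 0.6, -0.8]
gripper_width: 0.0519
finger_force: 0.0
16.45 [ 0.59085382  0.55514944 -0.82165818]
```

View pics/w6.png

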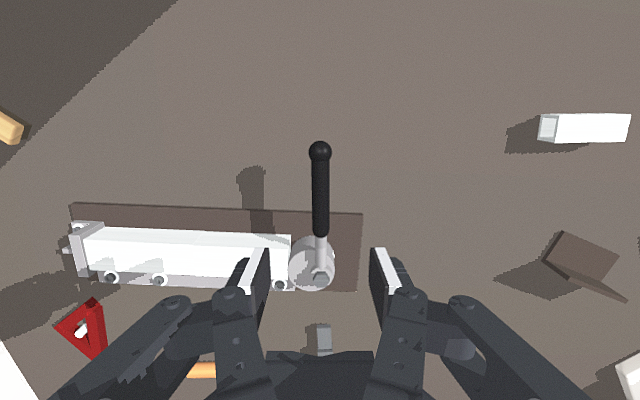

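View pics/t6.png

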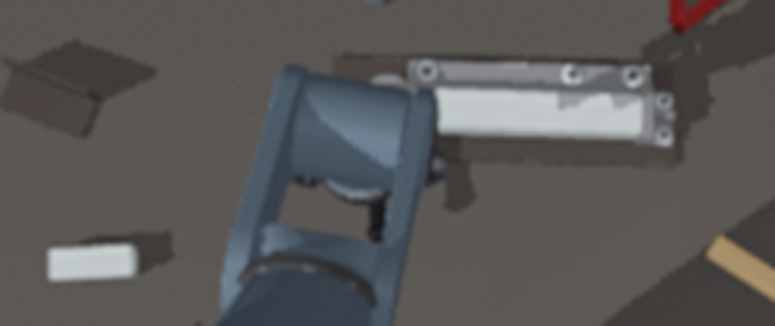

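Both views show the tubes butted together along the fence with no gap, and the lever crosswise at (320,150-275). One numeric check of tube alignment before handing in.

Run:
```python
from h import *
d=grab('wrist');Z=cloud(d)[...,2]
m=comp((abs(Z-.05)<.004),(150,245))
e=lambda a,b:ray(d,[(x,np.where(m[:,x])[0].min()) for x in range(a,b)],.05)
for a,b in ((105,175),(195,275)):
    q=e(a,b);print(q[[0,-1]].round(4).tolist(),np.polyfit(q[:,1],q[:,0],1))
ys,xs=np.where(m);r=245;print('ends y',ray(d,[(xs[ys==r].min(),r),(xs[ys==r].max(),r)],.05)[:,:2])
f=(abs(Z-.022)<.004);print('fence face',[ray(d,[(x,np.where(f[200:320,x])[0].min()+200)],.022)[0].round(4).tolist() for x in (130,190,210,225)])
```

```text
[[0.5553, -0.2076, 0.05], [0.5553, -0.1259, 0.05]] [-0.00187379  0.55446008]Traceback (most recent call last):
  File "<stdin>", line 6, in <module>
  File "<stdin>", line 4, in <lambda>
    return umr_minimum(a, axis, None, out, keepdims, initial, where)
ValueError: zero-size array to reduction operation minimum which has no identity
```

Run:
```python
from h import *
d=grab('wrist');Z=cloud(d)[...,2];g=d['img'].min(2)
m=(abs(Z-.05)<.006)&(g>150);m[:215]=0
for a,b in ((105,170),(200,275)):
    q=ray(d,[(x,np.where(m[:,x])[0].min()) for x in range(a,b) if m[:,x].any()],.05);print(len(q),q[[0,-1]].round(4).tolist(),np.polyfit(q[:,1],q[:,0],1))
r=np.where(m[245])[0];print('x range',r.min(),r.max(),'breaks',r[:-1][np.diff(r)>1],ray(d,[(r.min(),245),(r.max(),245)],.05)[:,:2])
```

```text
65 [[0.5538, -0.2067, 0.05], [0.5528, -0.131, 0.05]] [-0.00607654  0.55260399]
59 [[0.5538, -0.0952, 0.05], [0.554, -0.0107, 0.05]] [0.00080423 0.55409298]
x range 68 193 breaks [103 118 182 190] [[ 0.55986292 -0.25316283]
 [ 0.55284793 -0.10319233]]
```

Run:
```python
from h import *
import pickle
w=pickle.load(open('w4.pkl','rb'));Z=cloud(w)[...,2]
f=(abs(Z-.022)<.004)
q=ray(w,[(np.where(f[y,345:385])[0].max()+345.5,y) for y in list(range(165,262))+list(range(288,312))],.022)
k,r=np.polyfit(q[:,1],q[:,0],1),0;print('outer',k,q[:,1].min())
for n,y,x in (('B',-.0418,.59637),('A',-.1508,.59570)): print(n,'side - face mm',(x+.0003-(np.polyval(k,y)-.036))*1e3)
b=ray(w,[(363,147),(357,277),(354,322)],.029);print('bolts -45+20',b[:,:2]-[.025,0])
```

```text
outer [0.00742584 0.63369901] -0.21757770984111005
B side - face mm -0.71860521043976
A side - face mm -0.5791887802133466
bolts -45+20 [[ 0.59683499 -0.00890803]
 [ 0.59705482 -0.16325377]
 [ 0.59618082 -0.22893763]]
```

Both tubes measure within 1 mm of the fence, so I'm handing in.

```bash
python3 -c "
from station import arm
print(arm.job_done())"
```

```text
the job is handed in; nothing more can be done
None
```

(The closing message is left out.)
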